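# Bleed the air die grinder in the bench rest before a burr change

### The job

This air die grinder has been uncoupled from its hose and must be bled before its burr is changed. Lift it off the bench without working its lever, set it down (do not drop it) in both saddles of the blue bench rest with the burr end in the narrow saddle, and let go of it; then take it again at the lever, push the red lock-off tab forward towards the burr and, with the tab forward, squeeze the throttle lever fully against the body and hold it for at least a second. Release it so that lever and tab spring back, and leave the grinder seated in the rest and the other things on the bench where they are.

Things in the scene. Friction and masses are not known exactly. Their poses are not given: they have to be found in the camera images.
- grinder: Straight air die grinder, 0.6 kg, lying level, lever to one side. Origin on its underside below its axis; x along the axis to the burr, y to the lever side, z up; axis 20 mm above the underside. Along x in mm: plug -122 to -92; grey valve block 40 wide and high to -52; black grip 34 wide, 40 high to +35; bare barrel to +78; nose 30 diameter to +104; collet nut; burr to +156. Starts on the bench.
- barrel (a point): Centre of the grinder's bare aluminium barrel (cylinder 40 mm in diameter, 43 mm long), on its axis, at (57, 0, 20) mm in the grinder's frame. The place to carry the grinder by; its centre of mass lies about 25 mm further back (x = +32), so grip it firmly, 30 N or more.
- rest: Blue bench rest, screwed down: base plate 240 x 90 x 8 mm with two U saddles. Origin on the bench under the seated grinder's origin; x towards its burr end, z up. Wide saddle (valve block): x -88 to -64 mm, floor 45 mm up, 44 mm between walls. Narrow saddle (nose): x +82 to +100, floor 50 mm up, 34 mm between walls. Walls 5 mm thick, 70 mm high, with flared lips up to 85 mm. Free space between the saddles.
- seat (a point): Where the grinder's origin is when seated, (0, 0, 45) mm in the rest's frame, the grinder's x along the rest's x and its axis 65 mm above the bench. Pushed 4 mm forward of this, the barrel's shoulder stops against the narrow saddle; side play in the saddles is 2 mm each way.
- lever (a joint): Throttle lever angle in rad: 0 = sprung out, 0.15 = fully squeezed to the body. Steel strip 84 long, 16 high, 3 mm thick, pivoted about the grinder's z at (-50, 22, 20) mm in its frame, running forward beside the grip, at rest leaning out 0.14 rad. Needs 3 N to start, 9 N at the end, 55 mm from the pivot. Locked, it moves at most 0.04 rad. Over grip and lever: 49 mm wide at rest, 41 squeezed.
- lever_face (a point): On the outer face of the lever, mid-height, 55 mm forward of its pivot: at rest about (4, 31, 20) mm in the grinder's frame. Squeeze about here, one finger on the lever, the other on the grip's bare far side (y = -17 mm).
- lockoff (a joint): Angle of the red lock-off tab in rad: 0 = back, locked, standing straight out from the lever; 1.2 = flipped forward, almost flat along the lever. A light spring (about 3 N on the tab) returns it, so hold it forward while the squeeze begins; pressing on the flattened tab presses the lever too. From about 0.5 the squeeze folds it on. While the lever is squeezed it cannot return. Pivot on the lever, 66 mm from the lever's pivot.
- lock_tip (a point): Outer end of the red tab (12 mm high, 3 mm thick), mid-height, 15 mm out from its pivot: at rest about (13, 46, 20) mm in the grinder's frame; swings forward (the grinder's +x) and in, ending 15 mm further forward and about 4 mm off the lever's outer face. A finger placed behind it, beside the lever, and moved forward flips it.
- oil_bottle: bystander: white plastic oil bottle with yellow label and red cap, 42 mm in diameter, 105 mm high, upright; origin under its middle
- spanner: bystander: steel spanner 150 mm long, 8 mm high, lying flat; origin under its middle, x along it
- bushing: bystander: turned steel flanged bushing standing on its flange, 62 mm in diameter, 36 mm high; origin under its middle
- burr_block: bystander: wooden block 50 x 110 x 24 mm with four spare burrs standing in it up to 60 mm height; origin under its middle, y along it

How it is judged:
By the outcome, as a careful person would: the job done as asked, in the order asked, and still so for the second after the job is handed in, with the robot touching nothing.
It also fails if it takes over 58 s, if anything falls off the work surface, if the arm or the gripper's body presses on something with over 40 N, if the wrist force passes 120 N, or if a joint passes its speed limit or range.

### The arm

A 6-joint arm with a two-finger parallel gripper is mounted at the origin on the work surface. World frame = base frame: x ahead of the robot, y to its left, z up, the work surface at z = 0. Lengths are in m, angles in rad, forces in N, time in s.
With the tool pointing down it reaches from about 0.325 to 0.9 m from the base axis. Payload 6.1 kg.
Tool frame: the origin (TCP) lies on the front face of the gripper's body, between the roots of the fingers; the fingertips stand 70 mm ahead of it and the grasp point (between the pads) lies r.grip_point_offset ahead of it (r.grip_point_offset is the distance from the TCP to the grasp point, in m); z points along the fingers, y is the direction in which the jaws open and shut (so a half turn about z gives the same grasp; the last joint's range is limited). The gripper opens to 87 mm and grips with 3 to 60 N. Pads are 19 mm wide; open, the fingers measure 117 mm over their backs; the gripper's body (75 mm by 190 mm) begins 51 mm behind the grasp point.
Start: joints at [1.207, 0.22, 1.526, -0, 1.395, -0.126], TCP at [0.147, 0.607, 0.292] pointing down, gripper open.
Joint ranges: [-2.98, 2.98], [-0.91, 2.08], [0.09, 2.57], [-1.24, 4.39], [0.2, 2.65], [-2.68, 2.68]. Speed limits (rad/s): [2.57, 2.57, 3.01, 3.14, 3.14, 3.14].

### API

Orientations are given as a 3x3 rotation matrix whose columns are the frame's x, y, z axes.
In Python, from station import monitor, snapshot, calibration, workorder, r gives the robot as it stands.
- The arm moves only by the shell command python3 -m inch 'ROWS' [OPENING]. ROWS is JSON, a list of rows, each an object with "xyz": the shift along the tool's x, y, z in units of 30 mm (1.0 is 30 mm), a list of three; "roll": the turn about the tool's z in units of 6 degrees (1.0 is 6 degrees). A call has 1 to 20 rows; each row is the pose to reach, as a shift and turn from the pose commanded when the call began, along the tool's axes at that moment; what a row does not reach only later rows make up. A row lasts 1/10 s, in which the tool goes at most 50 mm and 8.59 degrees, less where a joint would pass 70% of its speed; a pose out of reach is approached as far as the arm can. A call with a gripper value outside its range is refused whole. OPENING is the opening, from -1 (shut) to 1 (fully open), set as the call begins (- or left out, the last holds). The fingers move at their own pace and stop on an object; the grip force is fixed at half the most. Time passes only in rows, so rows that repeat a pose let the fingers close. It gives the time, the measured TCP pose, the force and the opening at its end, in the units of the state.
- monitor.observe(): the state, without advancing time (a new reading comes with each control period).
- snapshot(name): name is "scene" or "top"; returns (picture, depth): 480x640x3 uint8, red, green, blue; 480x640 float32, m along the optical axis (not along the pixel's ray), 0 where there is no reading.
- calibration(name): a dict with "fx", "fy", "cx", "cy" (pixels), "eye" and "orientation" of the camera in the world. Camera axes: x right, y down, z forward; pixel columns grow to the right and rows downward; lengths in m; the calibration is good to about 2 mm. A picture is of the moment at which its call begins. calibration takes no time and is no camera call.
- workorder.hand_in(): hands the job in, once; it reports no verdict.
The state is a dict: "t": time; "joints": joint angles; "joint_vel": joint speeds; "tau": joint torques, N m; "tcp_pos": TCP position; "ee_rot": TCP orientation; "force": force on the tool from outside, world axes, zero at the start; "moment": the same for the moment, N m; "finger_gap": finger opening in m.
Only numpy, scipy, OpenCV 4.12 (cv2) and the standard library are available. Lean on these libraries where they do the work, as an engineer would, in place of code of your own. Each camera call takes 0.05 s, during which the arm holds its last target. There are 200 camera calls.

## Working session

There is one attempt and no reset: what is moved stays moved. The work goes in short steps, Python scripts to look and compute and a shell command to move; the robot and the scene stay as the last step left them, time stands still between calls to the robot, and variables do not carry over. Pictures are saved under pics/ and viewed, about 8 in all and at most 12, crops included, and the job is handed in when it is done.

```bash
mkdir -p pics; ls
python3 - <<'E'
from station import monitor, snapshot, calibration, workorder, r
import numpy as np, cv2
s=monitor.observe(); print(s['t'],s['tcp_pos'],np.round(s['ee_rot'],3).tolist(),s['finger_gap'],r.grip_point_offset)
for n in('top','scene'):
    p,d=snapshot(n); np.savez(f'{n}0.npz',p=p,d=d); cv2.imwrite(f'pics/{n}0.png',p[:,:,::-1]); c=calibration(n); print(n,{k:np.round(v,4).tolist() for k,v in c.items()})
E
```

```text
pics
0.0 [0.1470866  0.60694676 0.29113561] [[-0.972, 0.236, -0.001], [0.236, 0.972, -0.002], [0.0, -0.002, -1.0]] 0.08698226948651809 0.051
top {'fx': 504.1628, 'fy': 504.1628, 'cx': 325.1473, 'cy': 240.3177, 'eye': [0.5667, 0.0278, 1.1229], 'orientation': [[-0.0126, -0.999, 0.0437], [-0.9999, 0.0125, -0.0023], [0.0017, -0.0438, -0.999]]}
scene {'fx': 571.835, 'fy': 571.835, 'cx': 314.4891, 'cy': 234.7425, 'eye': [1.3412, 0.1905, 0.8722], 'orientation': [[-0.214, 0.7157, -0.6648], [0.9768, 0.1598, -0.1425], [0.0042, -0.6799, -0.7333]]}
```

View pics/top0.png

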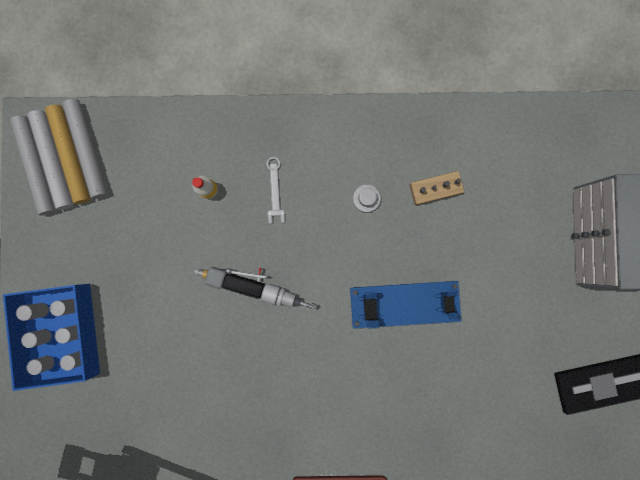

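View pics/scene0.png

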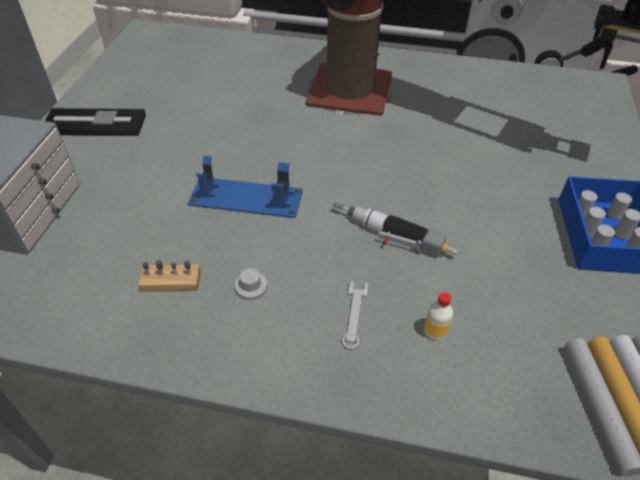

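Top view: the grinder spans (197,271) to (318,307), with the burr to the right and the lever up. The rest spans (350-461, 282-328), with the wide saddle at col 372 and the narrow one at col 448. The scene view agrees. Next I'll measure both poses.

```bash
cat > h.py <<'E'
import numpy as np, cv2
from station import monitor, snapshot, calibration
def cloud(d,n):
    c=calibration(n); v,u=np.indices(d.shape)
    P=np.stack([(u-c['cx'])/c['fx']*d,(v-c['cy'])/c['fy']*d,d],-1)
    return P@np.array(c['orientation']).T+np.array(c['eye'])
def ray(u,v,z,n):
    c=calibration(n); k=np.array(c['orientation'])@[(u-c['cx'])/c['fx'],(v-c['cy'])/c['fy'],1]
    e=np.array(c['eye']); return e+k*(z-e[2])/k[2]
def axis(xy):
    l=cv2.fitLine(xy.astype(np.float32),cv2.DIST_HUBER,0,1e-4,1e-4).ravel(); return l[:2],l[2:]
E
python3 - <<'E'
from h import *
for n in('top','scene'):
    f=np.load(n+'0.npz'); p,d=f['p'].astype(int),f['d']; W=cloud(d,n); z=W[...,2]
    X,Y=W[...,0],W[...,1]
    hs=z[(d>0)&(X>.55)&(X<.65)&(abs(Y)<.03)]; print(n,'bench',np.median(hs),hs.std())
    g=(d>0)&(X>.40)&(X<.60)&(Y>.02)&(Y<.31)
    m=g&(z>.029)&(z<.06)
    a,o=axis(W[m][:,:2]); a=a*(-np.sign(a[1])); nrm=np.array([-a[1],a[0]])
    s=(W[m][:,:2]-o)@a; q=(W[m][:,:2]-o)@nrm
    print('axis',a,np.degrees(np.arctan2(a[1],a[0])),'o',o,'s',np.percentile(s,[0,1,99,100]),'q',np.percentile(q,[1,5,50,95,99]))
    dark=g&(p.max(-1)<45)&(z>.02); sd=(W[dark][:,:2]-o)@a; print('grip s',np.percentile(sd,[1,5,50,95,99]),dark.sum())
    b=g&(z>.009); sb=(W[b][:,:2]-o)@a; qb=(W[b][:,:2]-o)@nrm; print('all s',np.percentile(sb,[0,.5,99.5,100]))
    for lo in np.arange(-.14,.16,.01):
        k=b&(abs(((W[...,:2]-o)@a)-lo-.005)<.005); 
        if k.sum()>3: qq=(W[k][:,:2]-o)@nrm; print(round(lo+.005,3),k.sum(),np.round([qq.min(),qq.max(),z[k].max()],4),end=' | ')
    print()
    # rest
    R=(d>0)&(X>.33)&(X<.52)&(Y<-.03)&(Y>-.30)
    bl=R&(p[...,2]>p[...,0]*1.6)&(p[...,2]>p[...,1]*1.3)&(z<.016)
    rc=cv2.minAreaRect(W[bl][:,:2].astype(np.float32)); print('plate',rc)
    S=W[R&(z>.035)]; print('saddles n',len(S))
    for nm,k in(('wide',S[:,1]>-.13),('narrow',S[:,1]<=-.13)):
        T=S[k]; print(nm,T.mean(0),T.min(0),T.max(0),cv2.minAreaRect(T[:,:2].astype(np.float32)))
E
```

```text
top bench 0.0004134508242714663 0.0020300778992097253
axis [-0.30753103 -0.951538  ] -107.9105 o [0.5169406  0.19370554] s [-0.11662268 -0.09352847  0.10714661  0.15387575] q [-0.01965503 -0.01709935 -0.00017771  0.01648801  0.02572479]
grip s [-5.24537804e-02 -5.00997746e-02  6.95804209e-05  2.98621793e-02
  3.17027965e-02] 331
all s [-0.12056106 -0.11576707  0.15213628  0.15539745]
-0.115 24 [-0.0078  0.0037  0.0299] | -0.105 26 [-0.0104  0.0058  0.0325] | -0.095 36 [-0.0131  0.016   0.0409] | -0.085 86 [-0.0217  0.0178  0.0443] | -0.075 91 [-0.0221  0.0178  0.0454] | -0.065 92 [-0.0212  0.0181  0.0458] | -0.055 96 [-0.0216  0.0239  0.0451] | -0.045 97 [-0.0188  0.0244  0.0448] | -0.035 92 [-0.0195  0.0238  0.0456] | -0.025 91 [-0.019   0.026   0.0443] | -0.015 87 [-0.0182  0.0271  0.0456] | -0.005 90 [-0.0182  0.028   0.0457] | 0.005 92 [-0.0188  0.0301  0.0454] | 0.015 116 [-0.018   0.0458  0.045 ] | 0.025 87 [-0.0178  0.0324  0.0449] | 0.035 85 [-0.0212  0.0336  0.0428] | 0.045 87 [-0.0203  0.0186  0.0446] | 0.055 86 [-0.0204  0.0188  0.0445] | 0.065 87 [-0.021   0.0187  0.0446]
[... 2275 characters left out ...]
 | 0.145 27 [-0.0096  0.0011  0.0282] | 0.155 27 [-0.0098  0.0023  0.0268] | 0.165 5 [-0.0105 -0.0006  0.0268] | 
plate ((0.4754010736942291, -0.15094007551670074), (0.09061971306800842, 0.23945115506649017), 2.3121089935302734)
saddles n 813
wide [ 0.46868858 -0.06953543  0.06026923] [ 0.43084588 -0.08513895  0.0351974 ] [ 0.50888138 -0.05684846  0.08770605] ((0.47008582949638367, -0.07013478875160217), (0.07789228856563568, 0.02634439803659916), 4.524862766265869)
narrow [ 0.47856966 -0.23539796  0.06029849] [ 0.44637291 -0.24773294  0.03545077] [ 0.51165737 -0.22470651  0.08567027] ((0.47875306010246277, -0.23650474846363068), (0.0648019015789032, 0.01980660669505596), 3.9979074001312256)
```

```bash
python3 -m inch '[{"xyz":[-5,-4,1.5],"roll":5.2},{"xyz":[-5,-4,1.5],"roll":5.2},{"xyz":[-5,-4,1.5],"roll":5.2},{"xyz":[-10,-8,3],"roll":10.4},{"xyz":[-10,-8,3],"roll":10.4},{"xyz":[-10,-8,3],"roll":10.4},{"xyz":[-15.14,-12.19,4.37],"roll":15.67},{"xyz":[-15.14,-12.19,4.37],"roll":15.67},{"xyz":[-15.14,-12.19,4.37],"roll":15.67},{"xyz":[-15.14,-12.19,4.37],"roll":15.67},{"xyz":[-15.14,-12.19,4.37],"roll":15.67},{"xyz":[-15.14,-12.19,4.37],"roll":15.67},{"xyz":[-15.14,-12.19,4.37],"roll":15.67},{"xyz":[-15.14,-12.19,4.37],"roll":15.67},{"xyz":[-15.14,-12.19,4.37],"roll":15.67},{"xyz":[-15.14,-12.19,4.37],"roll":15.67},{"xyz":[-15.14,-12.19,4.37],"roll":15.67},{"xyz":[-15.14,-12.19,4.37],"roll":15.67},{"xyz":[-15.14,-12.19,4.37],"roll":15.67}]' 1
python3 - <<'E'
from h import *
s=monitor.observe(); print(s['t'],s['tcp_pos'],np.round(s['ee_rot'],4).tolist(),s['joints'])
p,d=snapshot('scene'); cv2.imwrite('pics/s1.png',cv2.resize(p[150:330,250:490,::-1],None,fx=3,fy=3))
E
```

```text
t: 2.0
tcp_pos: [0.5023, 0.1456, 0.1614]
ee_rot: [[0.302, 0.953, 0.0], [0.953, -0.302, 0.0], [0.0, 0.0, -1.0]]
force: [0.2, 0.0, -0.4]
finger_gap: 0.087
2.0 [0.50232056 0.14559085 0.16135596] [[0.3021, 0.9533, 0.0004], [0.9533, -0.3021, 0.0001], [0.0002, 0.0004, -1.0]] [1.31243046e-01 1.13818357e-01 1.90762614e+00 7.25827684e-06
 1.11974723e+00 4.38111025e-01]
```

View pics/s1.png

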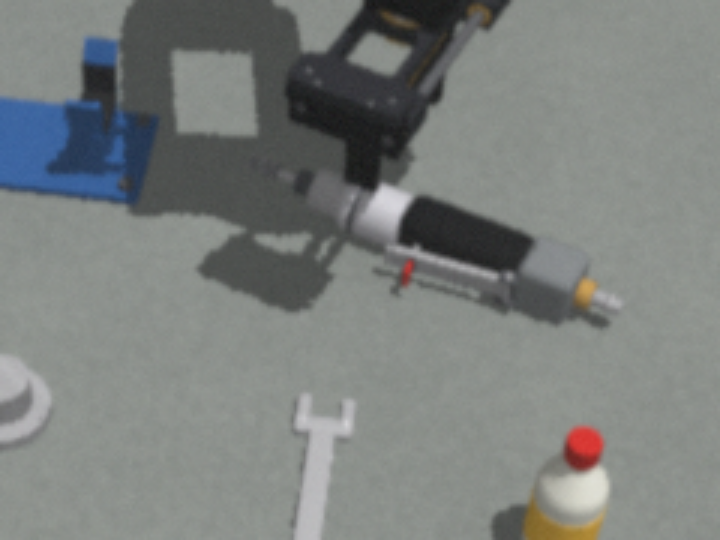

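The gripper sits over the barrel. One finger is visible at crop (363,155), above the bare barrel at (385,215), with the lever and tab clear behind it. Descending and closing.

```bash
python3 -m inch '[{"xyz":[0,0,1.2]},{"xyz":[0,0,2]},{"xyz":[0,0,2.5]},{"xyz":[0,0,2.88]},{"xyz":[0,0,2.88]},{"xyz":[0,0,2.88]}]' 1
python3 -m inch '[{"xyz":[0,0,0]},{"xyz":[0,0,0]},{"xyz":[0,0,0]},{"xyz":[0,0,0]},{"xyz":[0,0,0]},{"xyz":[0,0,0]},{"xyz":[0,0,0]},{"xyz":[0,0,0]},{"xyz":[0,0,0]},{"xyz":[0,0,0]}]' -1
python3 -m inch '[{"xyz":[0,0,-0.2]},{"xyz":[0,0,-0.5]},{"xyz":[0,0,-1]},{"xyz":[0,0,-1]},{"xyz":[0,0,-1]}]'
python3 - <<'E'
from h import *
p,d=snapshot('scene'); cv2.imwrite('pics/s2.png',cv2.resize(p[150:330,250:490,::-1],None,fx=3,fy=3))
E
```

```text
validation failed for argument at $[0]...
validation failed for argument at $[0]...
validation failed for argument at $[0]...
```

View pics/s2.png

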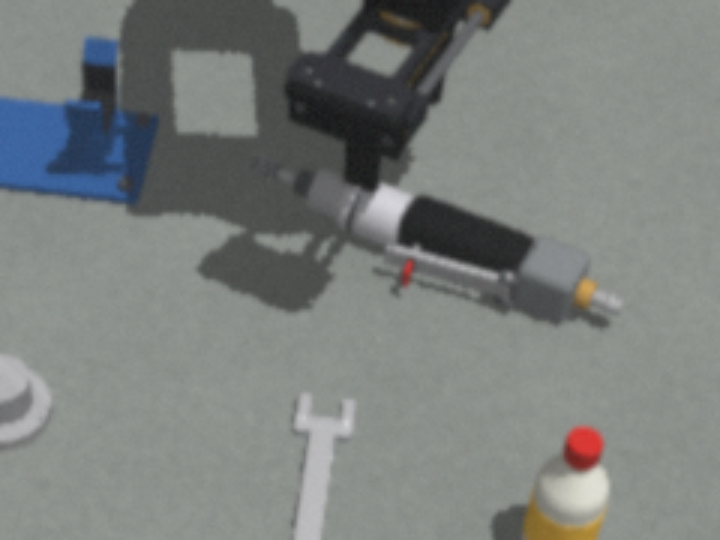

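The rows were refused because roll is required, so nothing moved and the picture is unchanged. Retrying with roll included.

```bash
python3 -m inch '[{"xyz":[0,0,1.2],"roll":0},{"xyz":[0,0,2],"roll":0},{"xyz":[0,0,2.5],"roll":0},{"xyz":[0,0,2.88],"roll":0},{"xyz":[0,0,2.88],"roll":0},{"xyz":[0,0,2.88],"roll":0}]' 1
python3 -m inch '[{"xyz":[0,0,0],"roll":0},{"xyz":[0,0,0],"roll":0},{"xyz":[0,0,0],"roll":0},{"xyz":[0,0,0],"roll":0},{"xyz":[0,0,0],"roll":0},{"xyz":[0,0,0],"roll":0},{"xyz":[0,0,0],"roll":0},{"xyz":[0,0,0],"roll":0},{"xyz":[0,0,0],"roll":0},{"xyz":[0,0,0],"roll":0}]' -1
```

```text
t: 2.7
tcp_pos: [0.5031, 0.1451, 0.0753]
ee_rot: [[0.303, 0.953, 0.001], [0.953, -0.303, 0.0], [0.0, 0.001, -1.0]]
force: [0.4, 1.1, 0.1]
finger_gap: 0.0872
t: 3.7
tcp_pos: [0.5022, 0.145, 0.0747]
ee_rot: [[0.303, 0.953, -0.001], [0.953, -0.303, -0.0], [-0.0, -0.001, -1.0]]
force: [-2.6, -0.5, 1.8]
finger_gap: 0.0389
```

```bash
python3 -m inch '[{"xyz":[0,0,-0.15],"roll":0},{"xyz":[0,0,-0.4],"roll":0},{"xyz":[0,0,-0.8],"roll":0},{"xyz":[0,0,-1.4],"roll":0},{"xyz":[0,0,-2],"roll":0},{"xyz":[0,0,-2.7],"roll":0},{"xyz":[0,0,-3.4],"roll":0},{"xyz":[0,0,-3.8],"roll":0},{"xyz":[0,0,-3.8],"roll":0},{"xyz":[0,0,-3.8],"roll":0}]'
python3 - <<'E'
from h import *
p,d=snapshot('scene'); cv2.imwrite('pics/s3.png',cv2.resize(p[100:330,230:490,::-1],None,fx=2.5,fy=2.5)); 
p,d=snapshot('top'); np.savez('top3.npz',p=p,d=d)
W=cloud(d,'top');X,Y,Z=W[...,0],W[...,1],W[...,2]
o=np.array([.5022,.145]);a=np.array([-.303,-.953]);q=(W[...,:2]-o)@[.953,-.303];s=(W[...,:2]-o)@a
for lo in np.arange(-.18,.12,.01):
    k=(d>0)&(abs(q)<.012)&(abs(s-lo)<.005)&(Z>.08)
    if k.sum()>3: print(round(lo,3),np.round(np.percentile(Z[k],[50,90]),4),end='|')
E
```

```text
t: 4.7
tcp_pos: [0.5022, 0.1449, 0.1885]
ee_rot: [[0.303, 0.953, -0.0], [0.953, -0.303, -0.0], [-0.0, -0.0, -1.0]]
force: [-0.6, 0.3, -6.7]
finger_gap: 0.0392
-0.17 [0.1354 0.1378]|-0.16 [0.1343 0.138 ]|-0.15 [0.1389 0.1422]|-0.14 [0.1505 0.1523]|-0.13 [0.151  0.1538]|-0.12 [0.1519 0.1539]|-0.11 [0.1517 0.1537]|-0.1 [0.1508 0.1534]|-0.09 [0.1514 0.1535]|-0.08 [0.1516 0.1553]|-0.07 [0.4884 0.4955]|-0.06 [0.4985 0.5039]|-0.05 [0.4993 0.5056]|-0.04 [0.4988 0.5029]|-0.03 [0.5008 0.5032]|-0.02 [0.502  0.5041]|-0.01 [0.5027 0.5043]|0.0 [0.5028 0.5044]|0.01 [0.5025 0.5041]|0.02 [0.5022 0.5042]|0.03 [0.5012 0.5037]|0.04 [0.4979 0.5045]|0.05 [0.5164 0.5214]|0.06 [0.5167 0.5234]|0.07 [0.4805 0.5244]|0.08 [0.1375 0.1399]|0.09 [0.1391 0.1425]|0.1 [0.1405 0.1418]|
```

View pics/s3.png

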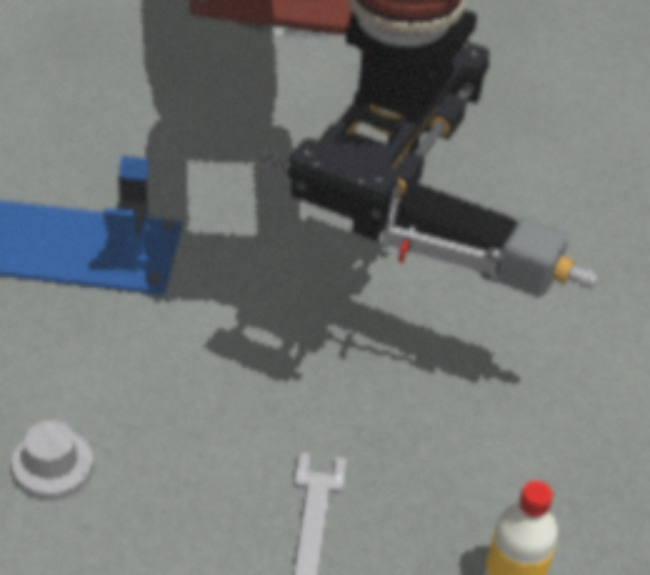

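The grinder is lifted and level, with tops 151 mm at the block and 151 mm next to the hand. Lever and tab are at rest. Next I'll measure its pose in the hand.

Run:
```python
from h import *
f=np.load('top3.npz');p,d=f['p'].astype(int),f['d'];W=cloud(d,'top');Z=W[...,2]
o=np.array([.5022,.1449]);a=np.array([-.303,-.953]);n=np.array([.953,-.303]);q=(W[...,:2]-o)@n;s=(W[...,:2]-o)@a
m=(d>0)&(Z>.115)&(Z<.165)&(abs(q)<.06)&(s>-.2)&(s<.14)
print('s ends',np.percentile(s[m],[0,.5,99.5,100]))
for lo in np.arange(-.18,.12,.01):
    k=m&(abs(s-lo)<.005)
    if k.sum()>3: print(round(lo,3),k.sum(),np.round([q[k].min(),q[k].max()],4),end='|')
b=m&(s>-.143)&(s<-.107); print('block s',np.percentile(s[m&(Z>.146)&(s<-.1)],[0,1,3]),'q',np.percentile(q[b],[2,98]))
```

```text
s ends [-0.17326096 -0.17109377  0.10285206  0.10464335]
-0.17 25 [-0.0093  0.0032]|-0.16 28 [-0.0089  0.0021]|-0.15 41 [-0.0122  0.0065]|-0.14 62 [-0.0175  0.0162]|-0.13 90 [-0.0131  0.0172]|-0.12 90 [-0.0137  0.0173]|-0.11 88 [-0.0091  0.0235]|-0.1 83 [-0.0064  0.0239]|-0.09 63 [-0.0007  0.0231]|-0.08 46 [0.0046 0.0244]|-0.07 35 [0.0088 0.0253]|-0.06 22 [0.0138 0.027 ]|-0.05 11 [0.0227 0.0286]|0.03 4 [0.0113 0.0128]|0.04 47 [-0.0118  0.0132]|0.05 76 [-0.0156  0.0132]|0.06 49 [-0.0102  0.0076]|0.07 23 [-0.0097  0.0065]|0.08 20 [-0.0061  0.0038]|0.09 34 [-0.0072  0.0048]|0.1 31 [-0.0066  0.0049]|block s [-0.14292117 -0.14220393 -0.1409335 ] q [-0.01360962  0.01712686]
```

```bash
python3 -m inch '[{"xyz":[-0.4,0.1,0],"roll":-0.1},{"xyz":[-1.2,0.3,0],"roll":-0.35},{"xyz":[-2.2,0.5,0],"roll":-0.65},{"xyz":[-3.3,0.8,0],"roll":-1.0},{"xyz":[-4.4,1.05,0],"roll":-1.3},{"xyz":[-5.5,1.3,0],"roll":-1.65},{"xyz":[-6.6,1.55,0],"roll":-2.0},{"xyz":[-7.7,1.8,0],"roll":-2.3},{"xyz":[-8.8,2.1,0],"roll":-2.65},{"xyz":[-9.8,2.3,0],"roll":-2.95},{"xyz":[-10.6,2.5,0],"roll":-3.2},{"xyz":[-11,2.6,0],"roll":-3.33},{"xyz":[-11.11,2.62,0],"roll":-3.35},{"xyz":[-11.11,2.62,0],"roll":-3.35},{"xyz":[-11.11,2.62,0],"roll":-3.35},{"xyz":[-11.11,2.62,0],"roll":-3.35}]'
python3 - <<'E'
from h import *
s=monitor.observe();R=s['ee_rot'];print(s['tcp_pos'],R.tolist(),s['force'],s['moment'])
p,d=snapshot('scene'); cv2.imwrite('pics/s4.png',cv2.resize(p[100:260,120:380,::-1],None,fx=3,fy=3)) 
p,d=snapshot('top'); cv2.imwrite('pics/t4.png',cv2.resize(p[240:370,320:480,::-1],None,fx=5,fy=4.5))
W=cloud(d,'top');Z=W[...,2];o=s['tcp_pos'][:2];a=np.array([.0506,-.9987]);n=np.array([.9987,.0506]);q=(W[...,:2]-o)@n;S=(W[...,:2]-o)@a
m=(d>0)&(Z>.115)&(Z<.165)&(abs(q)<.06)&(S>-.2)&(S<.14)
print('ends',np.percentile(S[m],[0,.5,99.5,100]))
for lo in list(np.arange(-.17,-.1,.01))+list(np.arange(.04,.12,.01)):
    k=m&(abs(S-lo)<.005)
    if k.sum()>3: print(round(lo,3),k.sum(),np.round([q[k].min(),q[k].max(),np.percentile(Z[k],90)],4),end='|')
E
```

```text
t: 6.4
tcp_pos: [0.4763, -0.1955, 0.1884]
ee_rot: [[-0.044, 0.999, -0.001], [0.999, 0.044, 0.001], [0.001, -0.001, -1.0]]
force: [-0.2, 0.3, -5.1]
finger_gap: 0.0389
[ 0.47633189 -0.19546949  0.18839285] [[-0.04372489832108698, 0.999043464765334, -0.0005373792772442909], [0.9990434281961215, 0.04372520794157129, 0.0005785919178604141], [0.000601535494945507, -0.0005115663626018482, -0.9999996882274039]] [-0.15590009  0.29212043 -5.05308687] [-0.17665016  0.06155684  0.00440405]
ends [-0.17302417 -0.17098623 -0.01103549  0.01031782]
-0.17 29 [-0.0063  0.005   0.1397]|-0.16 29 [-0.007   0.0033  0.1389]|-0.15 52 [-0.0115  0.0084  0.1426]|-0.14 118 [-0.0201  0.0186  0.1534]|-0.13 111 [-0.0211  0.0188  0.1548]|-0.12 118 [-0.0212  0.0188  0.1544]|-0.11 117 [-0.0195  0.0244  0.1541]|-0.1 122 [-0.0172  0.0251  0.154 ]|
```

View pics/s4.png

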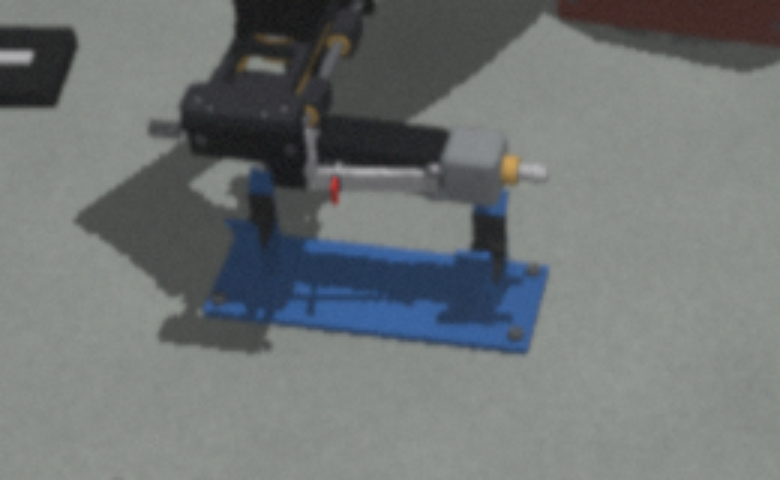

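View pics/t4.png

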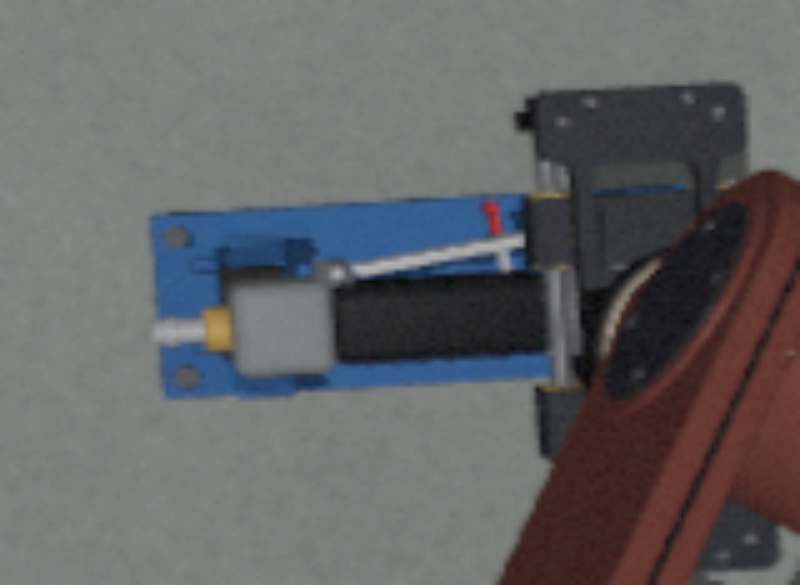

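The grinder hangs level above the rest, burr end over the narrow saddle, and the lever and tab are at rest (scene crop 415,180 and 335,188). In the top frame the lateral offset is about 0.8 mm and the forward offset about 0.7 mm. I'll correct the lateral and lower in stages.

```bash
python3 -m inch '[{"xyz":[0,-0.03,0.3],"roll":0},{"xyz":[0,-0.03,0.6],"roll":0},{"xyz":[0,-0.03,0.9],"roll":0},{"xyz":[0,-0.03,1.1],"roll":0},{"xyz":[0,-0.03,1.3],"roll":0},{"xyz":[0,-0.03,1.5],"roll":0},{"xyz":[0,-0.03,1.5],"roll":0},{"xyz":[0,-0.03,1.5],"roll":0}]'
```

```text
t: 7.3
tcp_pos: [0.4755, -0.1965, 0.1437]
ee_rot: [[-0.043, 0.999, -0.0], [0.999, 0.043, 0.0], [0.0, -0.0, -1.0]]
force: [0.8, 0.3, -5.9]
finger_gap: 0.0394
```

```bash
python3 -m inch '[{"xyz":[0,0,0.2],"roll":0},{"xyz":[0,0,0.4],"roll":0},{"xyz":[0,0,0.55],"roll":0},{"xyz":[0,0,0.7],"roll":0},{"xyz":[0,0,0.7],"roll":0}]'
python3 -m inch '[{"xyz":[0,0,0.04],"roll":0},{"xyz":[0,0,0.07],"roll":0},{"xyz":[0,0,0.1],"roll":0},{"xyz":[0,0,0.1],"roll":0},{"xyz":[0,0,0.1],"roll":0}]'
```

```text
t: 7.8
tcp_pos: [0.4749, -0.1962, 0.1218]
ee_rot: [[-0.043, 0.999, -0.001], [0.999, 0.043, 0.001], [0.001, -0.001, -1.0]]
force: [-0.5, 0.9, -6.2]
finger_gap: 0.0391
t: 8.3
tcp_pos: [0.4756, -0.1966, 0.12]
ee_rot: [[-0.043, 0.999, 0.0], [0.999, 0.043, -0.0], [-0.0, 0.0, -1.0]]
force: [0.4, 0.1, -4.6]
finger_gap: 0.0388
```

```bash
python3 -m inch '[{"xyz":[0,0,0.03],"roll":0},{"xyz":[0,0,0.03],"roll":0},{"xyz":[0,0,0.03],"roll":0}]'
```

```text
t: 8.6
tcp_pos: [0.4757, -0.1966, 0.1196]
ee_rot: [[-0.043, 0.999, 0.0], [0.999, 0.043, -0.0], [-0.0, 0.0, -1.0]]
force: [-2.9, 2.0, 3.1]
finger_gap: 0.039
```

```bash
python3 -m inch '[{"xyz":[0,0,0],"roll":0},{"xyz":[0,0,0],"roll":0},{"xyz":[0,0,0],"roll":0},{"xyz":[0,0,0],"roll":0},{"xyz":[0,0,0],"roll":0},{"xyz":[0,0,0],"roll":0},{"xyz":[0,0,0],"roll":0},{"xyz":[0,0,0],"roll":0}]' 1
python3 -m inch '[{"xyz":[0,0,-0.3],"roll":0},{"xyz":[0,0,-0.8],"roll":0},{"xyz":[0,0,-1.5],"roll":0},{"xyz":[0,0,-2.5],"roll":0},{"xyz":[0,0,-3],"roll":0},{"xyz":[0,0,-3],"roll":0}]'
python3 - <<'E'
from h import *
p,d=snapshot('scene'); np.savez('s5.npz',p=p,d=d); cv2.imwrite('pics/s5.png',cv2.resize(p[120:240,150:350,::-1],None,fx=4,fy=4)) 
p,d=snapshot('top'); np.savez('t5.npz',p=p,d=d)
W=cloud(d,'top');Z=W[...,2];o=np.array([.473,-.1455]);a=np.array([.0506,-.9987]);n=np.array([.9987,.0506]);q=(W[...,:2]-o)@n;S=(W[...,:2]-o)@a
m=(d>0)&(Z>.045)&(Z<.1)&(abs(q)<.06)&(S>-.2)&(S<.17)
print('ends',np.percentile(S[m],[0,.5,99.5,100]))
for lo in np.arange(-.12,.16,.01):
    k=m&(abs(S-lo)<.005)
    if k.sum()>3: print(round(lo,3),k.sum(),np.round([q[k].min(),q[k].max(),np.percentile(Z[k],90)],4),end='|')
E
```

```text
t: 9.4
tcp_pos: [0.4755, -0.1965, 0.1188]
ee_rot: [[-0.043, 0.999, 0.0], [0.999, 0.043, -0.0], [-0.0, 0.0, -1.0]]
force: [-0.8, -0.5, -0.5]
finger_gap: 0.086
t: 10.0
tcp_pos: [0.477, -0.1974, 0.2119]
ee_rot: [[-0.043, 0.999, 0.005], [0.999, 0.043, -0.003], [-0.003, 0.005, -1.0]]
force: [0.7, -0.2, 0.4]
finger_gap: 0.0871
ends [-0.12170236 -0.11904786  0.0967222   0.09908979]
-0.12 22 [-0.0061  0.0045  0.0745]|-0.11 21 [-0.0068  0.004   0.0722]|-0.1 42 [-0.0097  0.0073  0.0762]|-0.09 129 [-0.0378  0.0343  0.0858]|-0.08 176 [-0.0379  0.0343  0.0869]|-0.07 173 [-0.0364  0.0354  0.0866]|-0.06 106 [-0.0365  0.0243  0.0868]|-0.05 106 [-0.0178  0.0251  0.0862]|-0.04 99 [-0.0184  0.0243  0.0872]|-0.03 100 [-0.0187  0.026   0.0867]|-0.02 102 [-0.0178  0.0269  0.0877]|-0.01 102 [-0.0181  0.0285  0.0871]|-0.0 100 [-0.0188  0.03    0.0876]|0.01 119 [-0.0174  0.046   0.0866]|0.02 112 [-0.0183  0.033   0.0878]|0.03 86 [-0.0183  0.0346  0.0859]|0.04 97 [-0.0205  0.0189  0.0861]|0.05 20 [-0.0209  0.0186  0.0844]|0.06 37 [-0.0189  0.0179  0.0866]|0.07 7 [0.0095 0.0173 0.0835]|0.08 36 [0.0085 0.0297 0.0839]|0.09 48 [0.0101 0.0295 0.0853]|0.1 15 [0.0135 0.0288 0.085 ]|
```

View pics/s5.png

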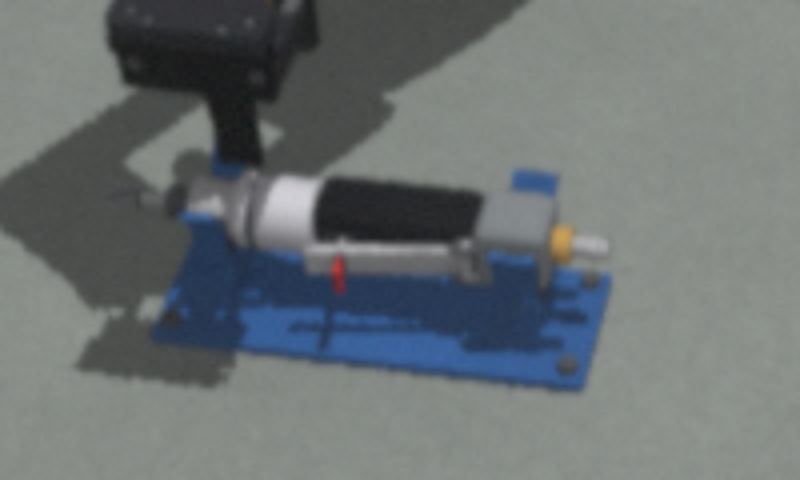

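The grinder is seated level in both saddles, with tops at about 86 mm and lever and tab at rest (tab at crop 338,275). Now I'll go over the lever with the gripper at about 60 mm, behind the tab.

```bash
python3 -m inch '[{"xyz":[0.7,0.07,0],"roll":0},{"xyz":[1.4,0.14,0],"roll":0},{"xyz":[1.96,0.2,0],"roll":0},{"xyz":[1.96,0.2,0],"roll":0},{"xyz":[1.96,0.2,0],"roll":0},{"xyz":[1.96,0.2,0.5],"roll":0},{"xyz":[1.96,0.2,1],"roll":0},{"xyz":[1.96,0.2,1],"roll":0},{"xyz":[1.96,0.2,1],"roll":0}]' 0.38
python3 - <<'E'
from h import *
s=monitor.observe();o=np.array([.473,-.1455]);a=np.array([.0506,-.9987]);n=np.array([.9987,.0506])
e=s['tcp_pos'][:2]-o;print(s['tcp_pos'],e@a,e@n)
p,d=snapshot('scene');cv2.imwrite('pics/s6.png',cv2.resize(p[120:240,150:350,::-1],None,fx=4,fy=4))
E
```

```text
t: 11.0
tcp_pos: [0.4786, -0.1379, 0.1784]
ee_rot: [[-0.042, 0.999, -0.001], [0.999, 0.042, 0.0], [0.001, -0.001, -1.0]]
force: [0.1, 0.7, -0.2]
finger_gap: 0.0603
[ 0.47857811 -0.13794774  0.17840937] -0.007260186388080188 0.005952999262946685
```

View pics/s6.png

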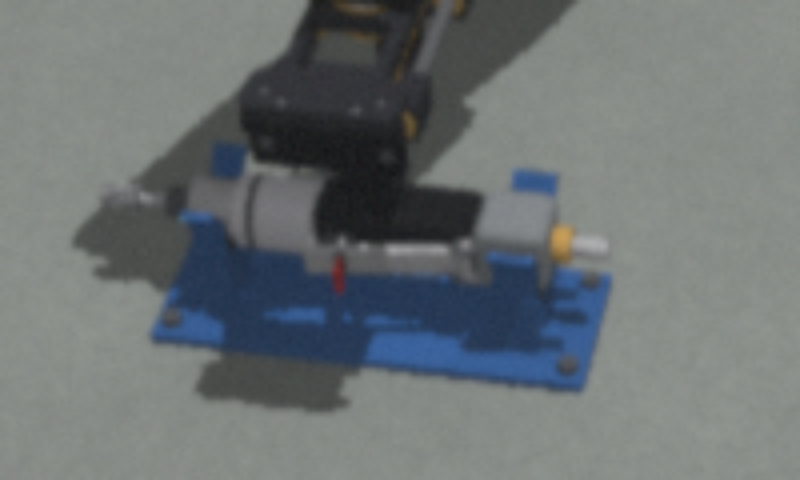

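The gripper is over the grip, behind the red tab at crop (338,275), and the finger can't be told apart from the black grip. The measured offset matches the plan (-7, +6 mm), so I'm lowering.

```bash
python3 -m inch '[{"xyz":[0,0.02,0.4],"roll":0},{"xyz":[0,0.02,0.8],"roll":0},{"xyz":[0,0.02,1.2],"roll":0},{"xyz":[0,0.02,1.6],"roll":0},{"xyz":[0,0.02,1.9],"roll":0},{"xyz":[0,0.02,2.05],"roll":0},{"xyz":[0,0.02,2.05],"roll":0},{"xyz":[0,0.02,2.05],"roll":0}]'
```

```text
t: 11.85
tcp_pos: [0.4798, -0.1376, 0.1175]
ee_rot: [[-0.043, 0.999, 0.0], [0.999, 0.043, -0.0], [-0.0, 0.0, -1.0]]
force: [0.3, 0.2, -0.6]
finger_gap: 0.0601
```

Run:
```python
from h import *
p,d=snapshot('scene'); t,dt=snapshot('top'); cv2.imwrite('pics/c7.png',np.vstack([cv2.resize(p[160:220,190:320,::-1],(780,320)),cv2.resize(t[270:320,370:450,::-1],(780,280))]))
```

```text
(no output)
```

View pics/c7.png

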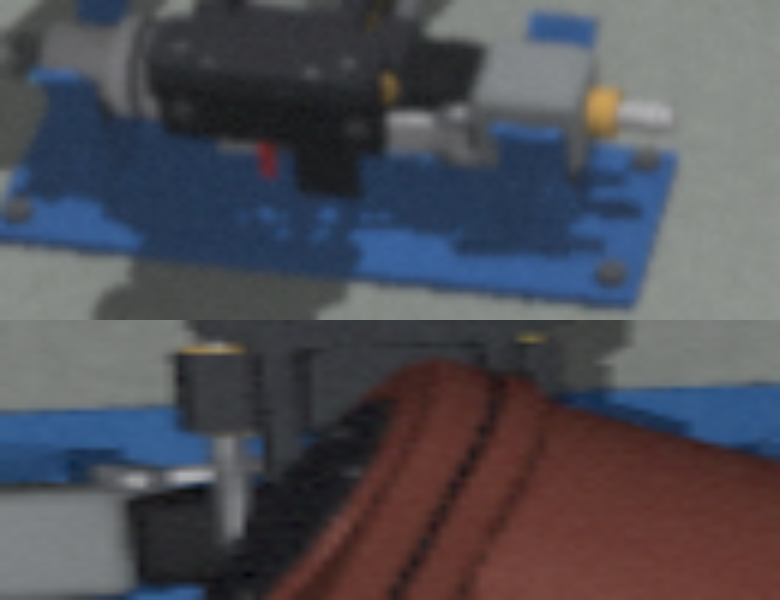

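The finger is outside the lever (scene crop 298-360, 170), about 8 mm behind the red tab at (268,160). Now sweeping forward to flip the tab.

```bash
python3 -m inch '[{"xyz":[-0.1,0,0],"roll":0},{"xyz":[-0.2,0,0],"roll":0},{"xyz":[-0.3,0,0],"roll":0},{"xyz":[-0.4,0,0],"roll":0},{"xyz":[-0.5,0,0],"roll":0},{"xyz":[-0.6,0,0],"roll":0},{"xyz":[-0.7,0,0],"roll":0},{"xyz":[-0.8,0,0],"roll":0},{"xyz":[-0.8,0,0],"roll":0}]'
python3 - <<'E'
from h import *
s=monitor.observe();print(s['tcp_pos'],s['force'])
p,d=snapshot('scene'); t,dt=snapshot('top'); cv2.imwrite('pics/c8.png',np.vstack([cv2.resize(p[160:220,190:320,::-1],(780,320)),cv2.resize(t[270:320,370:450,::-1],(780,280))])) 
W=cloud(dt,'top');Z=W[...,2];o=np.array([.473,-.1455]);a=np.array([.0506,-.9987]);n=np.array([.9987,.0506]);q=(W[...,:2]-o)@n;S=(W[...,:2]-o)@a
m=(dt>0)&(Z>.045)&(Z<.1)&(abs(q)<.01)&(S>-.2)&(S<-.09);print('plug end',S[m].min(),'tops',np.percentile(Z[(dt>0)&(abs(q)<.015)&(abs(S+.075)<.01)],50))
E
```

```text
t: 12.85
tcp_pos: [0.4807, -0.1618, 0.1173]
ee_rot: [[-0.043, 0.999, 0.0], [0.999, 0.043, -0.0], [-0.0, 0.0, -1.0]]
force: [1.2, 2.9, -0.3]
finger_gap: 0.0596
[ 0.48068061 -0.16179257  0.11729657] [ 1.20079875  2.92201555 -0.30539372]
plug end -0.11875564321436428 tops 0.08574055387849988
```

View pics/c8.png

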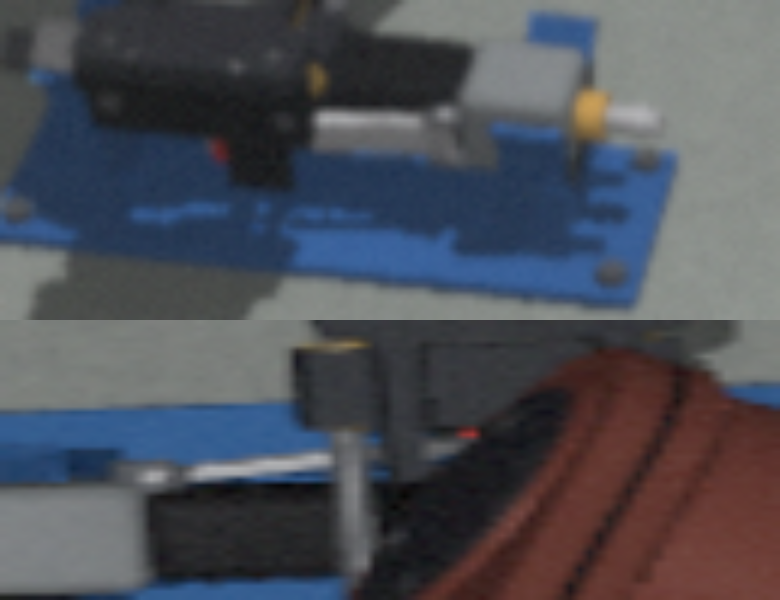

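The tab is flipped forward (red tip ahead of the finger in both crops). The grinder has slid the 3-4 mm to its shoulder stop. I'll advance slightly more, centre, and squeeze.

```bash
python3 -m inch '[{"xyz":[-0.07,0,0],"roll":0},{"xyz":[-0.13,-0.03,0],"roll":0},{"xyz":[-0.13,-0.06,0],"roll":0},{"xyz":[-0.13,-0.06,0],"roll":0}]' 0.28
python3 -m inch '[{"xyz":[0,0,0],"roll":0},{"xyz":[0,0,0],"roll":0},{"xyz":[0,0,0],"roll":0},{"xyz":[0,0,0],"roll":0},{"xyz":[0,0,0],"roll":0},{"xyz":[0,0,0],"roll":0},{"xyz":[0,0,0],"roll":0},{"xyz":[0,0,0],"roll":0},{"xyz":[0,0,0],"roll":0},{"xyz":[0,0,0],"roll":0}]' -1
```

```text
t: 13.35
tcp_pos: [0.4792, -0.1655, 0.1175]
ee_rot: [[-0.043, 0.999, 0.001], [0.999, 0.043, -0.0], [-0.0, 0.001, -1.0]]
force: [3.1, 3.4, -0.3]
finger_gap: 0.0561
t: 14.35
tcp_pos: [0.4773, -0.1656, 0.1175]
ee_rot: [[-0.043, 0.999, -0.005], [0.999, 0.043, 0.0], [0.0, -0.005, -1.0]]
force: [-5.5, 1.7, 8.0]
finger_gap: 0.0407
```

```bash
python3 -m inch '[{"xyz":[0,0,0],"roll":0},{"xyz":[0,0,0],"roll":0},{"xyz":[0,0,0],"roll":0},{"xyz":[0,0,0],"roll":0},{"xyz":[0,0,0],"roll":0},{"xyz":[0,0,0],"roll":0},{"xyz":[0,0,0],"roll":0},{"xyz":[0,0,0],"roll":0},{"xyz":[0,0,0],"roll":0},{"xyz":[0,0,0],"roll":0},{"xyz":[0,0,0],"roll":0},{"xyz":[0,0,0],"roll":0},{"xyz":[0,0,0],"roll":0},{"xyz":[0,0,0],"roll":0},{"xyz":[0,0,0],"roll":0}]' -1
python3 - <<'E'
from h import *
p,d=snapshot('scene'); t,dt=snapshot('top'); cv2.imwrite('pics/c9.png',np.vstack([cv2.resize(p[160:220,190:320,::-1],(780,320)),cv2.resize(t[270:320,370:450,::-1],(780,280))])) 
o=np.array([.473,-.1455]);a=np.array([.0506,-.9987]);n=np.array([.9987,.0506])
for D in(np.load('t5.npz')['d'],dt):
    W=cloud(D,'top');Z=W[...,2];q=(W[...,:2]-o)@n;S=(W[...,:2]-o)@a
    for lo in np.arange(-.05,.02,.01):
        k=(D>0)&(Z>.05)&(Z<.1)&(abs(S-lo)<.005)&(q<.033)
        if k.sum(): print(round(lo,3),k.sum(),np.round([q[k].min(),q[k].max()],4),end='|')
    print()
E
```

```text
t: 15.85
tcp_pos: [0.4773, -0.1656, 0.1175]
ee_rot: [[-0.043, 0.999, -0.005], [0.999, 0.043, 0.0], [0.0, -0.005, -1.0]]
force: [-5.8, 1.9, 7.5]
finger_gap: 0.0408
-0.05 106 [-0.0178  0.0251]|-0.04 99 [-0.0184  0.0243]|-0.03 100 [-0.0187  0.026 ]|-0.02 102 [-0.0178  0.0269]|-0.01 102 [-0.0181  0.0285]|0.0 100 [-0.0188  0.03  ]|0.01 101 [-0.0174  0.0326]|0.02 111 [-0.0183  0.0329]|
-0.05 107 [-0.0196  0.0253]|-0.04 102 [-0.0191  0.0248]|-0.03 99 [-0.0191  0.0218]|-0.02 101 [-0.0175  0.0214]|-0.01 86 [-0.0182  0.0208]|0.0 8 [0.0057 0.0197]|0.01 7 [0.0152 0.0227]|0.02 1 [0.0223 0.0223]|
```

View pics/c9.png

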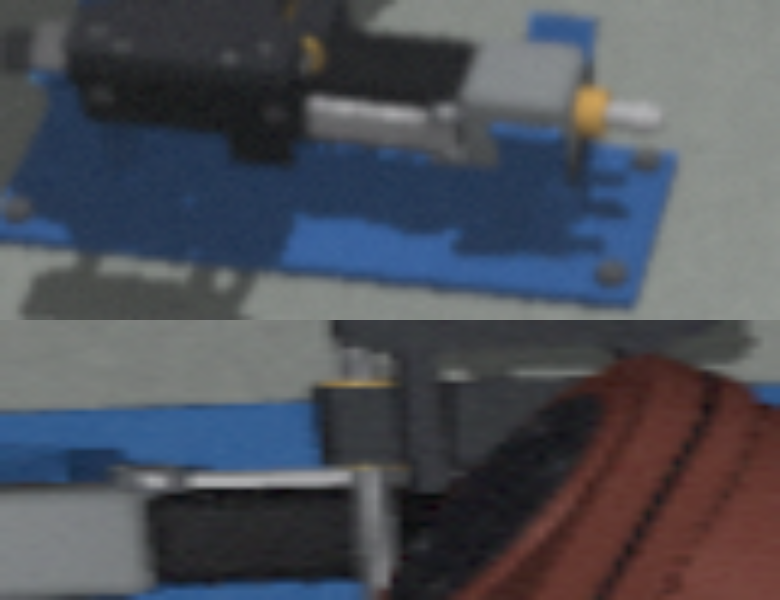

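The lever now lies flat against the grip in the top crop, gap 41 mm, held for over 2 s. While still gripping, I'll ease the grinder back 3 mm to its nominal seat, then open fully and rise.

```bash
python3 -m inch '[{"xyz":[0.03,0,0],"roll":0},{"xyz":[0.06,0,0],"roll":0},{"xyz":[0.1,0,0],"roll":0},{"xyz":[0.1,0,0],"roll":0},{"xyz":[0.1,0,0],"roll":0}]' -1
python3 -m inch '[{"xyz":[0,0,0],"roll":0},{"xyz":[0,0,0],"roll":0},{"xyz":[0,0,0],"roll":0},{"xyz":[0,0,0],"roll":0},{"xyz":[0,0,0],"roll":0},{"xyz":[0,0,0],"roll":0},{"xyz":[0,0,0],"roll":0},{"xyz":[0,0,0],"roll":0},{"xyz":[0,0,0],"roll":0},{"xyz":[0,0,0],"roll":0}]' 1
python3 -m inch '[{"xyz":[0,0,-0.3],"roll":0},{"xyz":[0,0,-0.8],"roll":0},{"xyz":[0,0,-1.5],"roll":0},{"xyz":[0,0,-2.5],"roll":0},{"xyz":[0,0,-3.5],"roll":0},{"xyz":[0,0,-5],"roll":0},{"xyz":[0,0,-5],"roll":0},{"xyz":[0,0,-5],"roll":0}]'
python3 - <<'E'
from h import *
p,d=snapshot('scene'); t,dt=snapshot('top')
o=np.array([.473,-.1455]);a=np.array([.0506,-.9987]);n=np.array([.9987,.0506])
for T,D in((np.load('t5.npz')['p'],np.load('t5.npz')['d']),(t,dt)):
    W=cloud(D,'top');Z=W[...,2];q=(W[...,:2]-o)@n;S=(W[...,:2]-o)@a; T=T.astype(int)
    m=(D>0)&(Z>.055)&(Z<.1)&(abs(q)<.05)&(S<.05)&(S>-.15)
    print('plug',S[m].min())
    for lo in (-.11,-.075,-.04,-.02,0,.01,.02,.03,.045):
        k=m&(abs(S-lo)<.005)
        if k.sum(): print(round(lo,3),np.round([q[k].min(),q[k].max(),np.percentile(Z[k],90)],4),end='|')
for nm,P in(('scene0',np.load('s5.npz')['p']),('scene',p)):
    P=P.astype(int);R=(P[...,0]>110)&(P[...,0]>2*P[...,1])&(P[...,0]>2*P[...,2]);R[:165]=0;R[215:]=0;R[:,:200]=0;R[:,300:]=0
    v,u=np.nonzero(R);print(nm,'tab px',len(u),u.mean() if len(u) else 0,(v.min(),v.max()) if len(u) else 0)
    f=np.load('scene0.npz')['p'].astype(int)
    df=np.abs(P-f).max(-1)>60; print('bystander diff px',df[235:360,120:470].sum())
E
```

```text
t: 16.45
tcp_pos: [0.4787, -0.1631, 0.1176]
ee_rot: [[-0.043, 0.999, -0.0], [0.999, 0.043, -0.001], [-0.001, -0.0, -1.0]]
force: [-3.1, -4.5, 3.2]
finger_gap: 0.0407
t: 17.45
tcp_pos: [0.4787, -0.1625, 0.1173]
ee_rot: [[-0.043, 0.999, -0.0], [0.999, 0.043, -0.0], [-0.0, -0.0, -1.0]]
force: [0.3, -0.1, 0.8]
finger_gap: 0.0868
t: 18.25
tcp_pos: [0.4795, -0.1628, 0.2694]
ee_rot: [[-0.043, 0.999, 0.003], [0.999, 0.043, -0.002], [-0.002, 0.003, -1.0]]
force: [-0.4, -0.5, -0.2]
finger_gap: 0.087
plug -0.12170236283591401
-0.11 [-0.0068  0.004   0.0722]|-0.075 [-0.0379  0.0354  0.0865]|-0.04 [-0.0184  0.0243  0.0872]|-0.02 [-0.0178  0.0269  0.0877]|0 [-0.0188  0.03    0.0876]|0.01 [-0.0174  0.046   0.0866]|0.02 [-0.0183  0.033   0.0878]|0.03 [-0.0183  0.0346  0.0859]|0.045 [-0.0209  0.0189  0.0856]|plug -0.12143543815039629
-0.11 [-0.0087  0.0035  0.0737]|-0.075 [-0.0382  0.0356  0.0875]|-0.04 [-0.0202  0.023   0.0871]|-0.02 [-0.02    0.0253  0.0869]|0 [-0.0208  0.0279  0.0875]|0.01 [-0.0196  0.0439  0.0868]|0.02 [-0.0203  0.0332  0.0854]|0.03 [-0.0184  0.0323  0.0867]|0.045 [0.007  0.0166 0.0828]|scene0 tab px 13 234.15384615384616 (np.int64(185), np.int64(191))
bystander diff px 407
scene tab px 14 233.92857142857142 (np.int64(184), np.int64(190))
bystander diff px 381
```

```bash
python3 -c "
from station import workorder
print(workorder.hand_in())"
```

```text
the job is handed in; nothing more can be done
None
```

The job is handed in at about 18 s of the 58 s allowed; no verdict was reported.

**What I did:** I lifted the grinder by its barrel with lever and tab at rest and lowered it into both saddles, burr end in the narrow one. I let go at 3 N of contact. I then took it again at the lever, flipped the red tab forward with the finger and squeezed the lever flat to the grip for over 2 s. The tab push had slid the grinder about 3 mm forward, so I eased it back before releasing.

**Last checks:**
- **Grinder:** seated level, tops at about 87 mm. It is within 0.5 mm lengthwise and about 2 mm sideways of where it was set down, which is within the saddles' play.
- **Lever and tab:** both sprang back. The lever's outer face was at 28 mm against 30 mm before, which matches the sideways shift. The red tab was in the same image position.
- **Squeeze:** the jaw gap was 41 mm, the stated squeezed width. The tab was under the finger, so its being forward during the squeeze rests on the view just before and on the lever not being locked.
- **Other things on the bench:** not confirmed one by one. The before-and-after picture comparison of that area showed about 400 changed pixels, both before and after the squeeze. I take that to be the grinder's old place and the arm's shadow; the hand never went near those items.

One early call was refused because `roll` was left out of the rows; nothing moved.

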